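Level the tamping platform and hold the spirit level down

TASK

Pick up the spirit level from the smoked-glass shelf and hang its eye over the upright peg of the small steel tamping platform, so that it lies flat and lengthwise along the platform with its vial end towards the foot knob, and let go of it. Then turn the foot knob until the bubble sits still in the middle between the two lines. Finish holding: press down on the level from above with a steady light push of about 10 N and keep pressing when you stop, the bubble still centred, and leave everything else on the shelf where it stands.

Things in the scene. Friction and masses are not known exactly. Their poses are not given: they have to be found in the camera images.
- spirit_level: Aluminium bar level, 160 mm long (its x), 36 mm wide (y), 0.28 kg, lying on the shelf. Origin: centre of its underside; z up. The bar is 22 mm high from x = -40 to +80 mm; from x = -80 to -40 mm it is a 10 mm thick tongue with the eye. Black thumb pad at x = -18, vial from x = +9 to +71 mm. Grasp it across the 36 mm at x = 0, TCP 22 mm above the underside
- eye (a point): centre of the level's eye (a 22 mm round hole through the tongue), at the underside; axes as the level's; 60 mm from the level's origin towards its -x
- press_pad (a point): middle of the top of the level's rubber thumb pad (38 x 26 mm), 25 mm above the underside: the place to press; axes as the level's
- vial (a point): middle of the greenish vial, on its top, 27 mm above the underside, at x = +40 mm of the level. Two dark lines 21 mm apart mark the middle
- bubble (a joint): where the pale bubble (14 mm long) stands along the vial, in m: 0 midway between the two lines, positive along the level's +x (away from the eye), stops at +-0.022. It runs to the higher end, 0.6 mm for each 0.001 rad of slope, and takes about 3 s to settle. Centred: within 4 mm of 0
- plate: stainless plate of the tamping platform, 110 (x) x 260 (y) x 12 mm, top about 60 mm above the shelf, fixed but tilting up to 0.03 rad about its pivot; the foot end starts too low. Origin: on the pivot (along x), 6 mm under the top; plate from y = -10 to +250 mm, a lug 50 mm wide on to +310 mm; y runs along the plate to the foot knob, z up
- peg_foot (a point): foot of the peg, on its axis at the plate's top face; axes as the plate's. The peg is an upright steel pin 12 mm in diameter, 32 mm tall, round tip, near the end away from the knob. Hung right, the level's eye is round the peg, its underside on the plate, its x along this y
- foot_knob: aluminium knob on the screw foot, on a vertical axis at y = 285 mm of the plate; it neither rises nor tilts. Origin: underside of its disc (48 mm across, 10 mm thick), 64 mm above the shelf. On the disc an upright grip bar, 44 mm long (knob's x), 12 mm wide (y), its top 36 mm above the origin. 0.18 N m of friction: it stays where left
- knob_grip (a point): on the knob's axis, 96 mm above the shelf: TCP place to grip the bar across its 12 mm; x along the bar. CLOCKWISE seen from above raises the knob end of the plate: 1 rad of turn tilts it 0.015 rad and moves the bubble 9 mm towards the knob end. 0.9 to 2.0 rad clockwise are needed; it stops 1.2 rad beyond level
- canister: stainless canister with a latch lid, 106 mm across, 166 mm tall; bystander, origin at the centre of its underside, not to be moved
- cup: matte grey ceramic cup, 84 mm across, 75 mm tall; bystander, origin at the centre of its underside, not to be moved
- pitcher: chrome milk pitcher, 86 mm across, 115 mm tall, handle to its +x; bystander, origin at the centre of its underside, not to be moved
- tamper: wooden-handled steel tamper standing upright, 58 mm across, 86 mm tall; bystander, origin at the centre of its underside, not to be moved
- trivet: round orange silicone trivet, 96 mm across, 8 mm thick; bystander, origin at the centre of its underside, not to be moved
- espresso_cup: small white cup, 62 mm across, 55 mm tall; bystander, origin at the centre of its underside, not to be moved
- spoon: steel spoon lying flat, about 180 mm long; bystander, origin at the centre of its underside, not to be moved
Not all that is in view belongs to the job. What is shaped like the spirit_level but turquoise is not meant.

How it is judged:
By the outcome, as a careful person would: the job done as asked, in the order asked, and still so for the second after the job is handed in, while the arm keeps its last pose, push and grip.
It also fails if it takes over 72 s, if anything falls off the work surface, if the arm or the gripper's body presses on something with over 40 N, if the wrist force passes 120 N, or if a joint passes its speed limit or range.

ROBOT

A 6-joint arm with a two-finger parallel gripper is mounted at the origin on the work surface. World frame = base frame: x ahead of the robot, y to its left, z up, the work surface at z = 0. Lengths are in m, angles in rad, forces in N, time in s.
With the tool pointing down it reaches from about 0.3 to 0.875 m from the base axis. Payload 6.4 kg.
Tool frame: the origin (TCP) lies between the finger pads, 19 mm behind the fingertips; this is the grasp point; z points along the fingers, x is the direction in which the jaws open and shut, and the axes are right-handed (so a half turn about z gives the same grasp; the last joint's range is limited). The gripper opens to 85 mm and grips with 20 to 120 N. Pads are 22 mm wide; open, the fingers measure 114 mm over their backs; the gripper's body (76 mm by 85 mm) begins 54 mm behind the grasp point. The pads swing forward as they close: fully open they stand 13 mm farther back than shut.
Start: joints at [0.924, 0.181, 1.607, -0, 1.354, -0.206], TCP at [0.245, 0.52, 0.25] pointing down, gripper open.
Joint ranges: [-2.99, 2.99], [-0.89, 2.07], [0.3, 2.58], [-1.14, 4.28], [0, 2.63], [-3.12, 3.12]. Speed limits (rad/s): [2.57, 2.57, 3.01, 3.14, 3.14, 3.14].

INTERFACE

Orientations are given as a unit quaternion [w, x, y, z].
In Python, from bench import get_obs, viewer, workorder gives the robot as it stands. The module is installed in compiled form; this text tells all that it offers.
- The arm moves only by the tool move_arm, never from a script. Its argument "increments" is a list of rows, each an object of numbers: "tx", "ty", "tz": the shift along the tool's x, y, z in m; "turn": the turn about the tool's z in degrees. A call has 1 to 20 rows; each row is the pose to reach, as a shift and turn from the pose commanded when the call began, along the tool's axes at that moment; what a row does not reach only later rows make up. A row lasts 1/12 s, in which the tool goes at most 41.7 mm and 7.16 degrees, less where a joint would pass 70% of its speed; a pose out of reach is approached as far as the arm can. A call with a gripper value outside its range is refused whole. "gripper" is the opening, from 0 (shut) to 1 (fully open), set as the call begins (left out, the last holds). The fingers move at their own pace and stop on an object; the grip force is fixed at half the most. Time passes only in rows, so rows that repeat a pose let the fingers close. It gives the time, the measured TCP pose, the force and the opening at its end, in the units of the state.
- get_obs(): the state, without advancing time (a new reading comes with each control period).
- viewer.camera(name): name is "side" or "top"; returns (picture, depth): 400x640x3 uint8, red, green, blue; 400x640 float32, m along the optical axis (not along the pixel's ray), 0 where there is no reading.
- viewer.get_calibration(name): a dict with "intrinsics" (3x3 intrinsics, pixels), "origin" and "attitude" of the camera in the world. Camera axes: x right, y up, looking along -z (the intrinsics and any distortion apply to the point x, -y, -z); pixel columns grow to the right and rows downward; lengths in m; the calibration is good to about 2 mm. A picture is of the moment at which its call begins. get_calibration takes no time and is no camera call.
- workorder.hand_in(): hands the job in, once; it reports no verdict.
The state is a dict: "time_s": time; "q": joint angles; "dq": joint speeds; "joint_efforts": joint torques, N m; "eef_pos": TCP position; "eef_rot": TCP orientation; "wrist_force": force on the tool from outside, world axes, zero at the start; "torque": the same for the moment, N m; "opening": opening from 0.0 (shut) to 1.0 (fully open).
Only numpy, scipy, OpenCV 4.12 (cv2) and the standard library are available. Lean on these libraries where they do the work, as an engineer would, in place of code of your own. Each camera call takes 0.05 s, during which the arm holds its last target.

## Working session

There is one attempt and no reset: what is moved stays moved. The work goes in short steps, Python scripts to look and compute and a tool call to move; the robot and the scene stay as the last step left them, time stands still between calls to the robot, and variables do not carry over. Pictures are saved under pics/ and viewed, and the job is handed in when it is done.

Besides the shell and the picture viewer there is one more tool, called by a JSON object that holds its "api" and its "payload". move_arm: Moves the arm, as the interface text tells. Its arguments: {"type":"object","properties":{"increments":{"type":"array"},"gripper":{"type":"number"}},"required":["increments"]}

```bash
mkdir -p pics; ls; cat > h.py <<'E'
import numpy as np, cv2
from bench import get_obs, viewer, workorder
def cal(n):
    c=viewer.get_calibration(n); return c
def snap(n,tag):
    p,d=viewer.camera(n); np.savez(f'pics/{tag}.npz',p=p,d=d); cv2.imwrite(f'pics/{tag}.png',p[:,:,::-1]); return p,d
E
python3 - <<'E'
from h import *
for n in('side','top'):
    c=cal(n); print(n,c); snap(n,n+'0')
o=get_obs(); print({k:np.round(v,3).tolist() for k,v in o.items()})
E
```

```text
pics
side {'intrinsics': array([[463.45601851,   0.        , 310.28938185],
       [  0.        , 463.45601851, 198.70891077],
       [  0.        ,   0.        ,   1.        ]]), 'origin': array([ 0.03134538, -0.7396691 ,  1.09186982]), 'attitude': array([ 0.89756519,  0.33676979, -0.10336688, -0.26510023])}
top {'intrinsics': array([[512.73930438,   0.        , 327.40111286],
       [  0.        , 512.73930438, 204.74484003],
       [  0.        ,   0.        ,   1.        ]]), 'origin': array([ 0.2898765 , -0.00645666,  1.44593013]), 'attitude': array([ 0.71122908,  0.06394376, -0.07094991, -0.69644131])}
{'time_s': 0.1, 'q': [0.924, 0.181, 1.608, -0.0, 1.354, -0.206], 'dq': [0.001, 0.0, -0.003, 0.002, 0.002, 0.002], 'joint_efforts': [0.0, -44.588, -35.224, -0.0, 0.004, 0.0], 'eef_pos': [0.245, 0.52, 0.249], 'eef_rot': [0.0, 0.845, 0.535, -0.001], 'wrist_force': [0.273, 0.132, -0.729], 'torque': [-0.017, 0.037, -0.031], 'opening': 1.0}
```

View pics/top0.png

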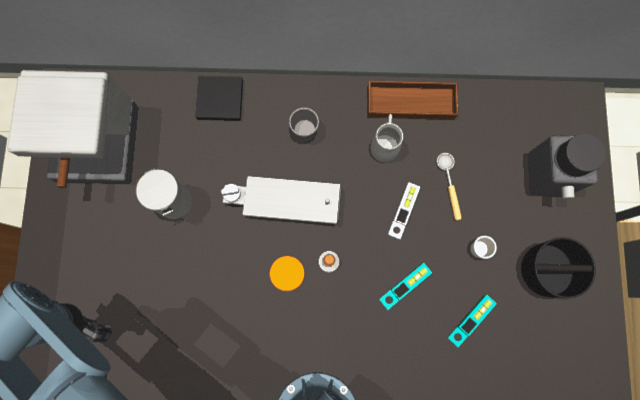

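View pics/side0.png

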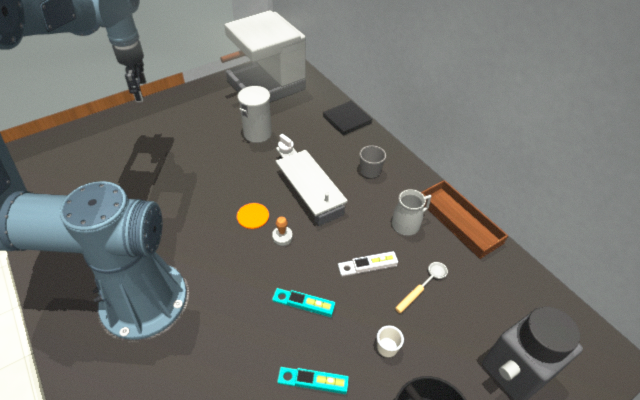

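Level-shaped things in the top view are aluminium at (404,210), and turquoise at (406,286) and (472,320). The aluminium one fits the description. I'll enlarge it and the platform to confirm.

```bash
python3 - <<'E'
import cv2
im=cv2.imread('pics/top0.png')
cv2.imwrite('pics/c_level.png',cv2.resize(im[170:250,360:450],None,fx=7,fy=7,interpolation=cv2.INTER_CUBIC))
cv2.imwrite('pics/c_plate.png',cv2.resize(im[160:240,210:360],None,fx=5,fy=5,interpolation=cv2.INTER_CUBIC))
im=cv2.imread('pics/side0.png')
cv2.imwrite('pics/c_side.png',cv2.resize(im[130:290,260:420],None,fx=3.7,fy=3.7,interpolation=cv2.INTER_CUBIC))
E
```

```text
(no output)
```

View pics/c_level.png

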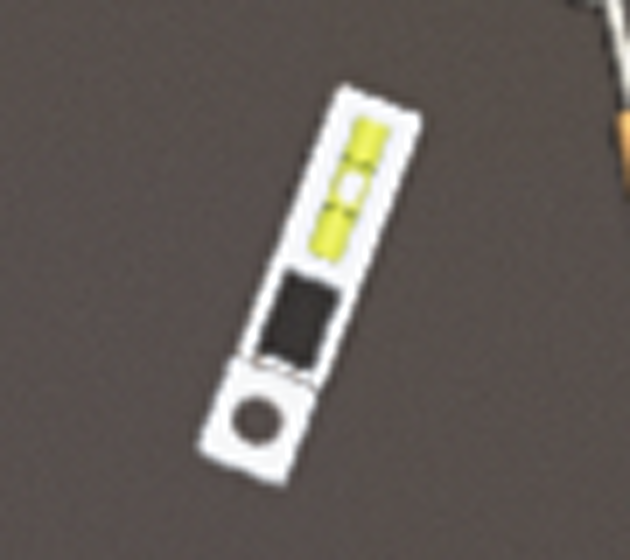

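View pics/c_plate.png

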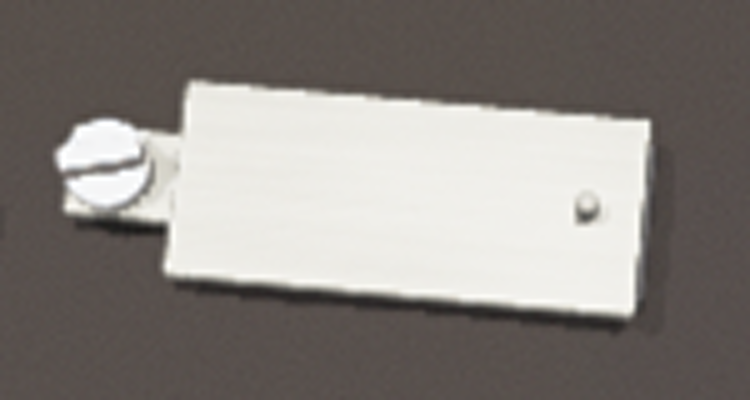

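View pics/c_side.png

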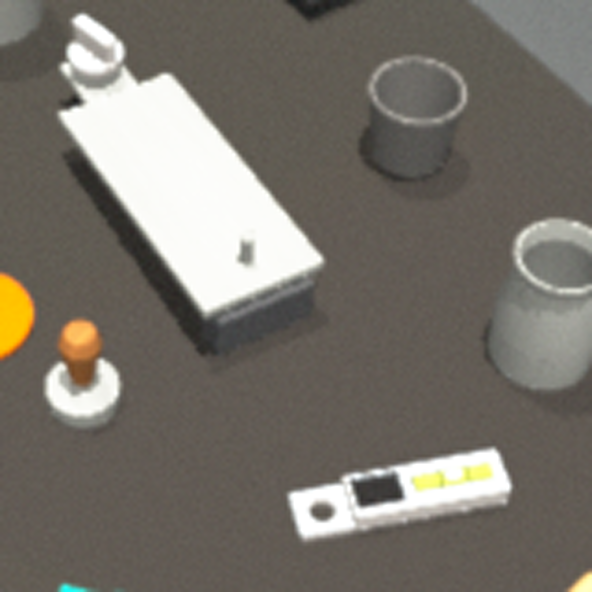

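```bash
cat >> h.py <<'E'
from scipy.spatial.transform import Rotation as R
def ray(n,u,v):
    c=cal(n);K=c['intrinsics'];w,x,y,z=c['attitude']
    d=np.array([(u-K[0,2])/K[0,0],-(v-K[1,2])/K[1,1],-1.]); return c['origin'],R.from_quat([x,y,z,w]).apply(d)
def onz(n,u,v,z):
    o,d=ray(n,u,v); return o+d*(z-o[2])/d[2]
def proj(n,P):
    c=cal(n);K=c['intrinsics'];w,x,y,z=c['attitude']
    p=R.from_quat([x,y,z,w]).inv().apply(np.array(P)-c['origin']); return np.array([K[0,2]+K[0,0]*p[0]/-p[2],K[1,2]+K[1,1]*-p[1]/-p[2]])
def cr(X,Y,f,x0,y0): return (X+.5)/f-.5+x0,(Y+.5)/f-.5+y0
E
python3 - <<'E'
from h import *
np.set_printoptions(precision=4,suppress=True)
T=lambda X,Y,z:onz('top',*cr(X,Y,7,360,170),z)
S=lambda X,Y,z:onz('side',*cr(X,Y,3.7,260,130),z)
print('eye',T(258,420,.005),S(322,511,.006))
print('bar far corners',T(343,85,.022),T(424,118,.022), 'S',S(497,450,.022),S(510,485,.022))
print('pad',T(300,318,.025),S(377,488,.025))
print('tongue',T(198,450,.01),T(287,487,.01),'S',S(290,493,.01),S(303,538,.01))
P=lambda X,Y,z:onz('top',*cr(X,Y,5,210,160),z)
print('plate corners',P(188,82,.06),P(167,272,.06),P(632,316,.06),P(650,120,.06))
print('plate corners S',S(168,75,.06),S(60,115,.06),S(207,310,.06),S(322,262,.06))
print('peg tip',P(588,205,.09),S(247,238,.09),'foot',S(246,264,.06))
d=np.load('pics/top0.npz')['d'];c=cal('top')
for n in ('top','side'):
    d=np.load(f'pics/{n}0.npz')['d']
    for lab,X,Y,f,x0,y0,nn in [('level',330,230,7,360,170,'top'),('plate',250,180,5,210,160,'top'),('plate2',500,250,5,210,160,'top'),('shelf',400,350,5,210,160,'top')]:
        if n!=nn: continue
        u,v=cr(X,Y,f,x0,y0); o,r=ray(n,u,v); print(lab,o+r*d[int(round(v)),int(round(u))])
E
```

```text
eye [ 0.5013 -0.2155  0.005 ] [ 0.5035 -0.2121  0.006 ]
bar far corners [ 0.6376 -0.2486  0.022 ] [ 0.6245 -0.2815  0.022 ] S [ 0.6398 -0.2477  0.022 ] [ 0.6276 -0.2773  0.022 ]
pad [ 0.5401 -0.2297  0.025 ] [ 0.5413 -0.2272  0.025 ]
tongue [ 0.4878 -0.1904  0.01  ] [ 0.4735 -0.2263  0.01  ] S [ 0.491  -0.1882  0.01  ] [ 0.4763 -0.2254  0.01  ]
plate corners [0.6345 0.2068 0.06  ] [0.5272 0.213  0.06  ] [ 0.5083 -0.0421  0.06  ] [ 0.6186 -0.0502  0.06  ]
plate corners S [0.6322 0.2016 0.06  ] [0.5266 0.2092 0.06  ] [ 0.5132 -0.0406  0.06  ] [ 0.6178 -0.0489  0.06  ]
peg tip [ 0.5637 -0.0166  0.09  ] [ 0.5659 -0.017   0.09  ] foot [ 0.5655 -0.0179  0.06  ]
level [ 0.5756 -0.2415  0.0293]
plate [0.5813 0.1709 0.0521]
plate2 [0.544  0.0311 0.057 ]
shelf [0.4949 0.0878 0.0028]
```

The crops confirm it. The aluminium level has its eye at about (397,230), its origin at (0.557,-0.236) and yaw -20.5°. The measured length is 160.7 mm and the top and side views agree within 3 mm. The peg is at (0.565,-0.017) and the plate's y axis points at about 86.4°. I'm going above the level with a yaw that leaves wrist range for the later turn of +107°.

{"api": "move_arm", "payload": {"increments": [{"tx":-0.55,"ty":0.605,"tz":0.05,"turn":140},{"tx":-0.55,"ty":0.605,"tz":0.05,"turn":140},{"tx":-0.55,"ty":0.605,"tz":0.05,"turn":140},{"tx":-0.55,"ty":0.605,"tz":0.05,"turn":140},{"tx":-0.55,"ty":0.605,"tz":0.05,"turn":140},{"tx":-0.55,"ty":0.605,"tz":0.05,"turn":140},{"tx":-0.55,"ty":0.605,"tz":0.05,"turn":140},{"tx":-0.55,"ty":0.605,"tz":0.05,"turn":140},{"tx":-0.55,"ty":0.605,"tz":0.05,"turn":140},{"tx":-0.55,"ty":0.605,"tz":0.05,"turn":140},{"tx":-0.55,"ty":0.605,"tz":0.05,"turn":140},{"tx":-0.55,"ty":0.605,"tz":0.05,"turn":140},{"tx":-0.55,"ty":0.605,"tz":0.05,"turn":140},{"tx":-0.55,"ty":0.605,"tz":0.05,"turn":140},{"tx":-0.55,"ty":0.605,"tz":0.05,"turn":140},{"tx":-0.55,"ty":0.605,"tz":0.05,"turn":140},{"tx":-0.55,"ty":0.605,"tz":0.05,"turn":140},{"tx":-0.55,"ty":0.605,"tz":0.05,"turn":140},{"tx":-0.55,"ty":0.605,"tz":0.05,"turn":140},{"tx":-0.55,"ty":0.605,"tz":0.05,"turn":140}], "gripper": 1.0}}

```text
time_s: 1.77
eef_pos: [0.5583, -0.2392, 0.1992]
eef_rot: [0.0, 0.789, -0.614, 0.0]
wrist_force: [-0.3, -0.1, -1.0]
opening: 1.001
```

```bash
cat >> h.py <<'E'
def st():
    o=get_obs(); w,x,y,z=o['eef_rot']; r=R.from_quat([x,y,z,w]); X=r.apply([1,0,0]); 
    a=np.degrees(np.arctan2(X[1],X[0])); Z=r.apply([0,0,1])
    print('t %.2f pos %s a %.2f tilt %s F %s op %.3f'%(o['time_s'],np.round(o['eef_pos'],4),a,np.round(Z[:2],4),np.round(o['wrist_force'],1),o['opening']),'q6 %.3f'%o['q'][5]); return o,r,a
def go(x,y,z,a1=None):
    o,r,a=st(); d=r.inv().apply(np.array([x,y,z])-o['eef_pos'])
    print('tx %.4f ty %.4f tz %.4f'%tuple(d), '' if a1 is None else 'turn %.2f'%((a-a1+180)%360-180))
E
python3 - <<'E'
from h import *
go(.557,-.236,.1,-110.5)
E
```

```text
t 1.77 pos [ 0.5583 -0.2392  0.1992] a -75.73 tilt [-0.0002 -0.0005] F [-0.3 -0.1 -1. ] op 1.001 q6 0.722
tx -0.0034 ty 0.0004 tz 0.0992 turn 34.77
```

{"api": "move_arm", "payload": {"increments": [{"turn":7,"tz":0.03},{"turn":14,"tz":0.06},{"turn":21,"tz":0.09},{"turn":28,"tz":0.11},{"turn":34.8,"tz":0.12},{"turn":34.8,"tz":0.12},{"turn":34.8,"tz":0.12},{"turn":34.8,"tz":0.12}]}}

```text
validation failed for argument at $.in...
```

```bash
python3 - <<'E'
from h import *
go(.557,-.236,.022,-110.5)
snap('top','top1');snap('side','side1')
im=cv2.imread('pics/top1.png');cv2.imwrite('pics/c1t.png',cv2.resize(im[160:260,340:460],None,fx=5,fy=5,interpolation=cv2.INTER_CUBIC))
im=cv2.imread('pics/side1.png');cv2.imwrite('pics/c1s.png',cv2.resize(im[180:300,300:440],None,fx=5,fy=5,interpolation=cv2.INTER_CUBIC))
E
```

```text
t 1.77 pos [ 0.5583 -0.2392  0.1992] a -75.73 tilt [-0.0002 -0.0005] F [-0.3 -0.1 -1. ] op 1.001 q6 0.722
tx -0.0035 ty 0.0004 tz 0.1772 turn 34.77
```

View pics/c1s.png

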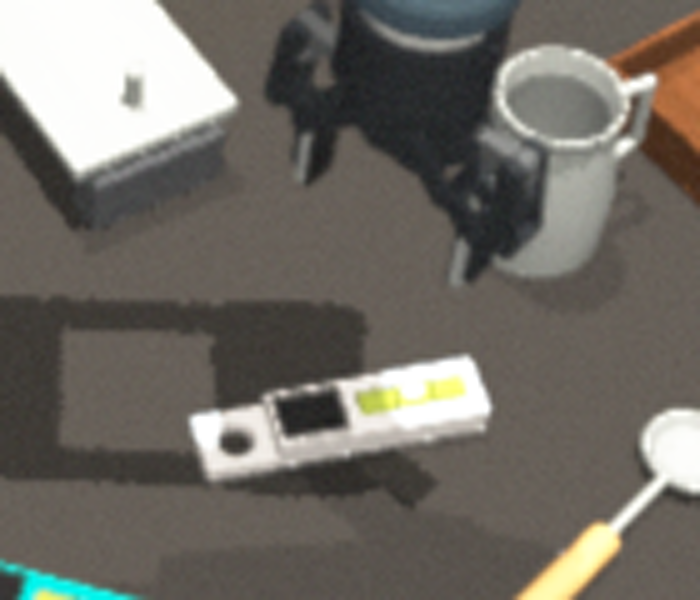

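View pics/c1t.png

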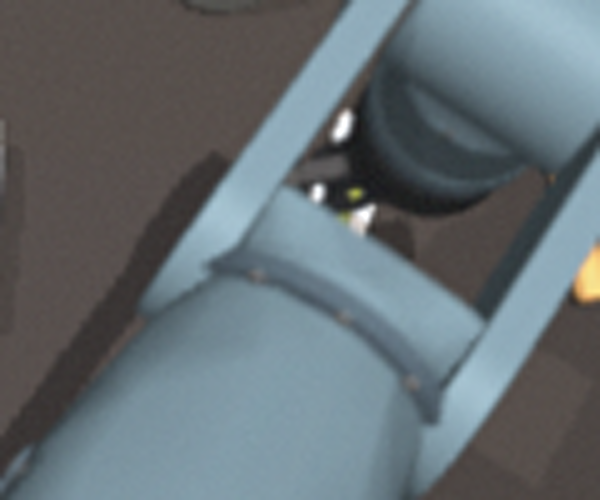

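The move was refused as a whole, probably because every row needs all four keys. The pictures show the gripper still high above the level, with nothing disturbed. I'm resending it with all keys.

{"api": "move_arm", "payload": {"increments": [{"tx":0,"ty":0,"tz":0.03,"turn":7},{"tx":0,"ty":0,"tz":0.06,"turn":14},{"tx":0,"ty":0,"tz":0.09,"turn":21},{"tx":0,"ty":0,"tz":0.11,"turn":28},{"tx":0,"ty":0,"tz":0.12,"turn":34.8},{"tx":0,"ty":0,"tz":0.12,"turn":34.8},{"tx":0,"ty":0,"tz":0.12,"turn":34.8},{"tx":0,"ty":0,"tz":0.12,"turn":34.8}]}}

```text
time_s: 2.53
eef_pos: [0.5584, -0.2354, 0.0811]
eef_rot: [0.0, -0.575, 0.818, -0.001]
wrist_force: [0.8, 0.2, -0.5]
opening: 1.001
```

```bash
python3 - <<'E'
from h import *
go(.557,-.236,.022,-110.5)
snap('side','side2')
im=cv2.imread('pics/side2.png');cv2.imwrite('pics/c2s.png',cv2.resize(im[180:300,300:440],None,fx=5,fy=5,interpolation=cv2.INTER_CUBIC))
E
```

```text
t 2.53 pos [ 0.5584 -0.2354  0.0811] a -109.81 tilt [ 0.0012 -0.0007] F [ 0.8  0.2 -0.5] op 1.001 q6 1.322
tx 0.0010 ty 0.0012 tz 0.0591 turn 0.69
```

View pics/c2s.png

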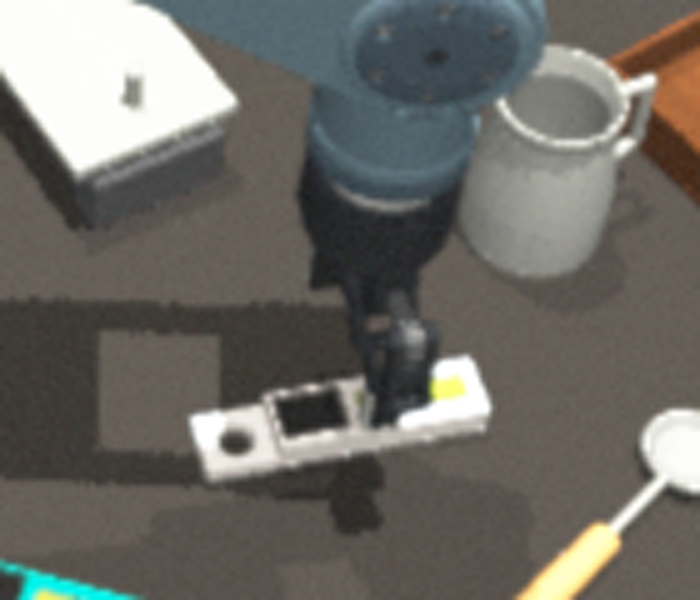

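The gripper is over the level in line with its width, between pad and vial. I'm descending and closing.

{"api": "move_arm", "payload": {"increments": [{"tx":0,"ty":0.001,"tz":0.02,"turn":0},{"tx":0,"ty":0.001,"tz":0.04,"turn":0},{"tx":0,"ty":0.001,"tz":0.055,"turn":0},{"tx":0,"ty":0.001,"tz":0.058,"turn":0},{"tx":0,"ty":0.001,"tz":0.058,"turn":0},{"tx":0,"ty":0.001,"tz":0.058,"turn":0},{"tx":0,"ty":0.001,"tz":0.058,"turn":0}]}}

```text
time_s: 3.17
eef_pos: [0.558, -0.2359, 0.0237]
eef_rot: [0.001, -0.573, 0.819, -0.001]
wrist_force: [0.5, -0.0, 0.6]
opening: 1.004
```

{"api": "move_arm", "payload": {"increments": [{"tx":0,"ty":0,"tz":0,"turn":0},{"tx":0,"ty":0,"tz":0,"turn":0},{"tx":0,"ty":0,"tz":0,"turn":0},{"tx":0,"ty":0,"tz":0,"turn":0},{"tx":0,"ty":0,"tz":0,"turn":0},{"tx":0,"ty":0,"tz":0,"turn":0},{"tx":0,"ty":0,"tz":0,"turn":0},{"tx":0,"ty":0,"tz":0,"turn":0},{"tx":0,"ty":0,"tz":0,"turn":0},{"tx":0,"ty":0,"tz":0,"turn":0}], "gripper": 0.0}}

```text
time_s: 4.0
eef_pos: [0.5574, -0.2354, 0.0227]
eef_rot: [0.0, -0.573, 0.819, -0.001]
wrist_force: [-0.8, 0.9, 5.9]
opening: 0.403
```

```bash
python3 - <<'E'
from h import *
st()
E
```

```text
t 4.00 pos [ 0.5574 -0.2354  0.0227] a -110.05 tilt [ 0.001  -0.0006] F [-0.8  0.9  5.9] op 0.403 q6 1.325
```

The opening of 0.40 corresponds to about 34 mm, so the level is gripped. I'm lifting it.

{"api": "move_arm", "payload": {"increments": [{"tx":0,"ty":0,"tz":0,"turn":0},{"tx":0,"ty":0,"tz":0,"turn":0},{"tx":0,"ty":0,"tz":-0.005,"turn":0},{"tx":0,"ty":0,"tz":-0.02,"turn":0},{"tx":0,"ty":0,"tz":-0.045,"turn":0},{"tx":0,"ty":0,"tz":-0.075,"turn":0},{"tx":0,"ty":0,"tz":-0.105,"turn":0},{"tx":0,"ty":0,"tz":-0.13,"turn":0},{"tx":0,"ty":0,"tz":-0.145,"turn":0},{"tx":0,"ty":0,"tz":-0.15,"turn":0},{"tx":0,"ty":0,"tz":-0.15,"turn":0},{"tx":0,"ty":0,"tz":-0.15,"turn":0}]}}

```text
time_s: 5.0
eef_pos: [0.5561, -0.2347, 0.1706]
eef_rot: [-0.0, -0.573, 0.819, 0.001]
wrist_force: [-0.5, 0.3, -3.1]
opening: 0.407
```

```bash
python3 - <<'E'
from h import *
go(.5688,.0427,.17,-3.6)
E
```

```text
t 5.00 pos [ 0.5561 -0.2347  0.1706] a -110.06 tilt [-0.0018  0.0011] F [-0.5  0.3 -3.1] op 0.407 q6 1.325
tx -0.2649 ty 0.0832 tz 0.0009 turn -106.46
```

{"api": "move_arm", "payload": {"increments": [{"tx":-0.005,"ty":0.002,"tz":0,"turn":-2},{"tx":-0.015,"ty":0.005,"tz":0,"turn":-6},{"tx":-0.03,"ty":0.01,"tz":0,"turn":-12},{"tx":-0.047,"ty":0.015,"tz":0,"turn":-19},{"tx":-0.065,"ty":0.02,"tz":0,"turn":-26},{"tx":-0.083,"ty":0.026,"tz":0,"turn":-33},{"tx":-0.1,"ty":0.031,"tz":0,"turn":-40},{"tx":-0.118,"ty":0.037,"tz":0,"turn":-47},{"tx":-0.135,"ty":0.042,"tz":0,"turn":-54},{"tx":-0.153,"ty":0.048,"tz":0,"turn":-61},{"tx":-0.17,"ty":0.053,"tz":0,"turn":-68},{"tx":-0.188,"ty":0.059,"tz":0,"turn":-75},{"tx":-0.205,"ty":0.064,"tz":0,"turn":-82},{"tx":-0.223,"ty":0.07,"tz":0,"turn":-89},{"tx":-0.24,"ty":0.075,"tz":0,"turn":-96},{"tx":-0.253,"ty":0.079,"tz":0,"turn":-101},{"tx":-0.261,"ty":0.082,"tz":0,"turn":-104.5},{"tx":-0.265,"ty":0.083,"tz":0,"turn":-106.5},{"tx":-0.265,"ty":0.083,"tz":0,"turn":-106.5},{"tx":-0.265,"ty":0.083,"tz":0,"turn":-106.5}]}}

```text
time_s: 6.67
eef_pos: [0.5687, 0.0424, 0.1701]
eef_rot: [-0.0, 1.0, -0.031, -0.002]
wrist_force: [0.1, 0.2, -3.0]
opening: 0.406
```

{"api": "move_arm", "payload": {"increments": [{"tx":0,"ty":0,"tz":0.01,"turn":0},{"tx":0,"ty":0,"tz":0.025,"turn":0},{"tx":0,"ty":0,"tz":0.035,"turn":0},{"tx":0,"ty":0,"tz":0.04,"turn":0},{"tx":0,"ty":0,"tz":0.04,"turn":0},{"tx":0,"ty":0,"tz":0.04,"turn":0}]}}

```text
time_s: 7.17
eef_pos: [0.5696, 0.042, 0.1315]
eef_rot: [-0.0, 1.0, -0.031, -0.0]
wrist_force: [0.2, 0.1, -2.3]
opening: 0.404
```

```bash
python3 - <<'E'
from h import *
st()
snap('top','top3');snap('side','side3')
im=cv2.imread('pics/top3.png');cv2.imwrite('pics/c3t.png',cv2.resize(im[150:250,220:360],None,fx=5,fy=5,interpolation=cv2.INTER_CUBIC))
im=cv2.imread('pics/side3.png');cv2.imwrite('pics/c3s.png',cv2.resize(im[130:230,260:380],None,fx=6,fy=6,interpolation=cv2.INTER_CUBIC))
E
```

```text
t 7.17 pos [0.5696 0.042  0.1315] a -3.59 tilt [-0.001   0.0001] F [ 0.2  0.1 -2.3] op 0.404 q6 -0.071
```

View pics/c3s.png

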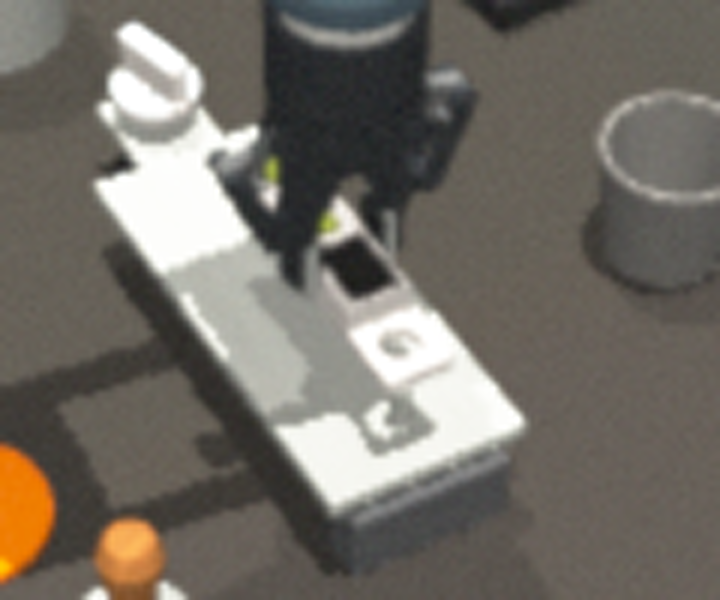

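View pics/c3t.png

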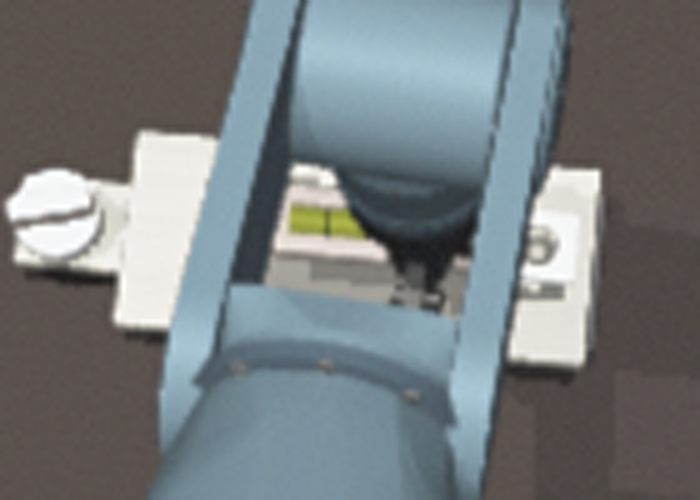

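```bash
python3 - <<'E'
from h import *
im=cv2.imread('pics/top3.png');cv2.imwrite('pics/c3t2.png',cv2.resize(im[185:215,310:350],None,fx=14,fy=14,interpolation=cv2.INTER_CUBIC))
im=cv2.imread('pics/side3.png');cv2.imwrite('pics/c3s2.png',cv2.resize(im[175:210,310:350],None,fx=14,fy=14,interpolation=cv2.INTER_CUBIC))
E
```

```text
(no output)
```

View pics/c3t2.png

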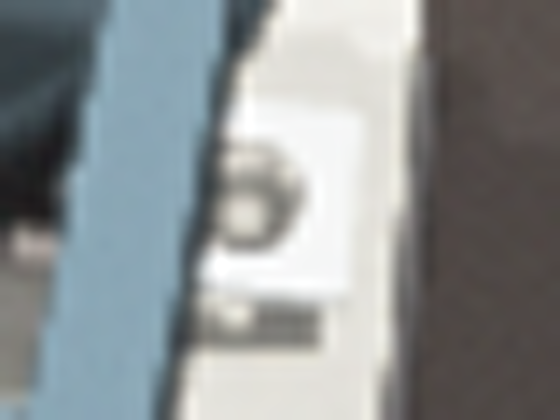

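View pics/c3s2.png

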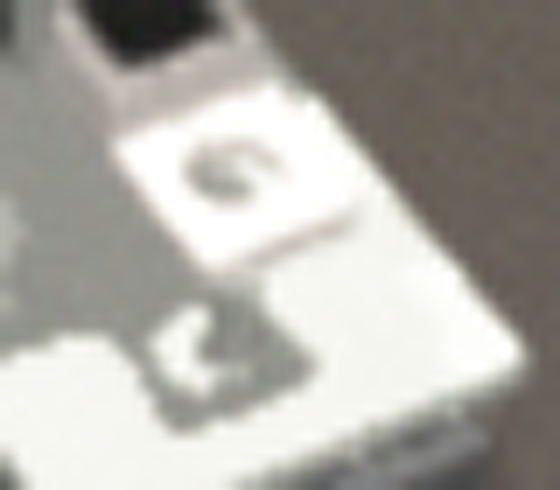

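```bash
python3 - <<'E'
from h import *
np.set_printoptions(precision=4,suppress=True)
print('eye T',onz('top',*cr(246,197,14,310,185),.1195),'S',onz('side',*cr(238,170,14,310,175),.1175))
print('peg T',onz('top',*cr(242,212,14,310,185),.091))
# tongue end corners
print('tongue T',onz('top',*cr(366,112,14,310,185),.1195),onz('top',*cr(346,298,14,310,185),.1195))
print('tongue S',onz('side',*cr(378,188,14,310,175),.1195),onz('side',*cr(222,270,14,310,175),.1195))
E
```

```text
eye T [ 0.5631 -0.016   0.1195] S [ 0.5674 -0.0139  0.1175]
peg T [ 0.566  -0.0155  0.091 ]
tongue T [ 0.58   -0.0383  0.1195] [ 0.5441 -0.0352  0.1195]
tongue S [ 0.5875 -0.0349  0.1195] [ 0.5481 -0.0363  0.1195]
```

The eye is over the peg within about 2 mm in both views: top crop eye (246,197) against peg tip (242,212), and side about 2.5 mm high in y. I'm lowering with a 1 mm shift in y.

{"api": "move_arm", "payload": {"increments": [{"tx":0,"ty":0.001,"tz":0.005,"turn":0},{"tx":0,"ty":0.001,"tz":0.012,"turn":0},{"tx":0,"ty":0.001,"tz":0.019,"turn":0},{"tx":0,"ty":0.001,"tz":0.026,"turn":0},{"tx":0,"ty":0.001,"tz":0.033,"turn":0},{"tx":0,"ty":0.001,"tz":0.039,"turn":0},{"tx":0,"ty":0.001,"tz":0.044,"turn":0},{"tx":0,"ty":0.001,"tz":0.047,"turn":0},{"tx":0,"ty":0.001,"tz":0.047,"turn":0},{"tx":0,"ty":0.001,"tz":0.047,"turn":0}]}}

```text
time_s: 8.1
eef_pos: [0.5697, 0.0413, 0.0848]
eef_rot: [-0.0, 1.0, -0.031, -0.0]
wrist_force: [0.3, -0.6, -2.9]
opening: 0.402
```

```bash
python3 - <<'E'
from h import *
st()
snap('side','side4')
im=cv2.imread('pics/side4.png');cv2.imwrite('pics/c4s.png',cv2.resize(im[130:230,260:380],None,fx=6,fy=6,interpolation=cv2.INTER_CUBIC))
E
```

```text
t 8.10 pos [0.5697 0.0413 0.0848] a -3.56 tilt [-0.0003  0.    ] F [ 0.3 -0.6 -2.9] op 0.402 q6 -0.073
```

View pics/c4s.png

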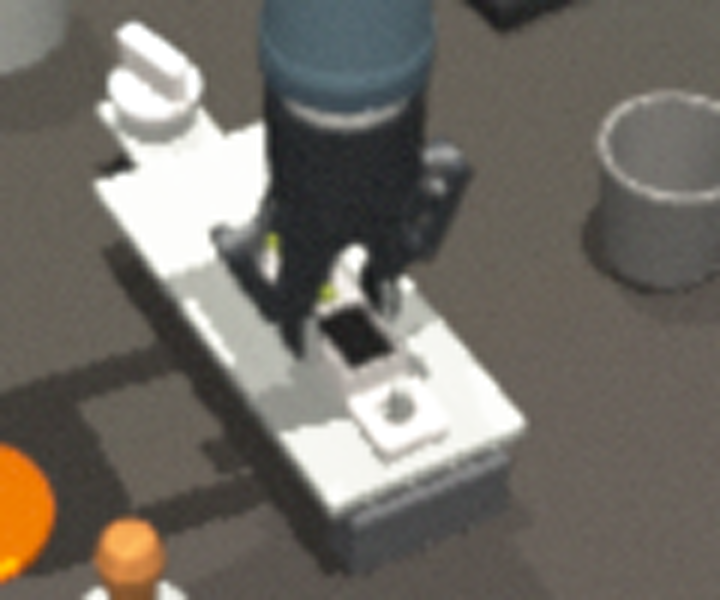

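The peg stands in the eye, at crop (400,405). I'm lowering the last 2 mm and then releasing.

{"api": "move_arm", "payload": {"increments": [{"tx":0,"ty":0,"tz":0.001,"turn":0},{"tx":0,"ty":0,"tz":0.002,"turn":0},{"tx":0,"ty":0,"tz":0.0025,"turn":0},{"tx":0,"ty":0,"tz":0.0025,"turn":0},{"tx":0,"ty":0,"tz":0.0025,"turn":0}]}}

```text
time_s: 8.57
eef_pos: [0.5697, 0.0412, 0.0825]
eef_rot: [0.0, 1.0, -0.031, 0.0]
wrist_force: [-0.1, -0.2, -2.5]
opening: 0.406
```

{"api": "move_arm", "payload": {"increments": [{"tx":0,"ty":0,"tz":0,"turn":0},{"tx":0,"ty":0,"tz":0,"turn":0},{"tx":0,"ty":0,"tz":0,"turn":0},{"tx":0,"ty":0,"tz":0,"turn":0},{"tx":0,"ty":0,"tz":0,"turn":0},{"tx":0,"ty":0,"tz":0,"turn":0},{"tx":0,"ty":0,"tz":-0.01,"turn":0},{"tx":0,"ty":0,"tz":-0.03,"turn":0},{"tx":0,"ty":0,"tz":-0.06,"turn":0},{"tx":0,"ty":0,"tz":-0.09,"turn":0},{"tx":0,"ty":0,"tz":-0.12,"turn":0},{"tx":0,"ty":0,"tz":-0.13,"turn":0},{"tx":0,"ty":0,"tz":-0.13,"turn":0}], "gripper": 1.0}}

```text
time_s: 9.65
eef_pos: [0.5719, 0.041, 0.2168]
eef_rot: [0.0, 1.0, -0.031, 0.004]
wrist_force: [1.3, -0.0, -0.1]
opening: 1.0
```

```bash
python3 - <<'E'
from h import *
st()
snap('side','side5');snap('top','top5')
im=cv2.imread('pics/side5.png');cv2.imwrite('pics/c5s.png',cv2.resize(im[130:230,260:380],None,fx=6,fy=6,interpolation=cv2.INTER_CUBIC))
im=cv2.imread('pics/top5.png');cv2.imwrite('pics/c5t.png',cv2.resize(im[150:250,220:360],None,fx=5,fy=5,interpolation=cv2.INTER_CUBIC))
E
```

```text
t 9.65 pos [0.5719 0.041  0.2168] a -3.55 tilt [ 0.0074 -0.001 ] F [ 1.3 -0.  -0.1] op 1.000 q6 -0.073
```

View pics/c5s.png

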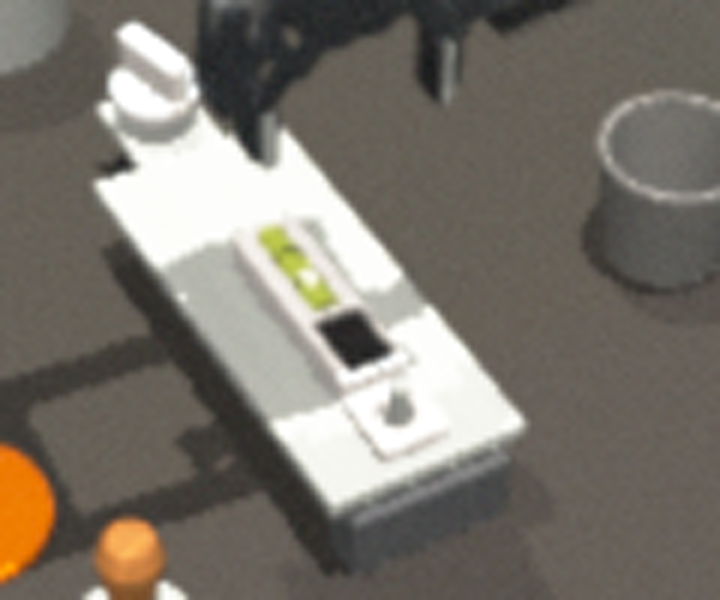

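View pics/c5t.png

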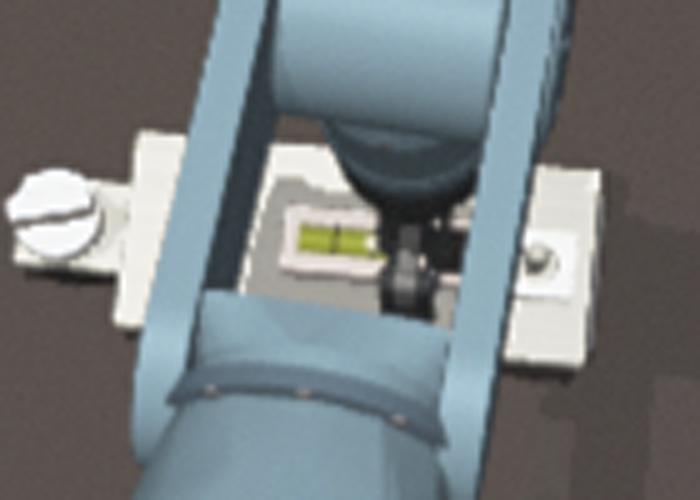

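The level lies flat on the plate with its eye round the peg and its vial end towards the knob. The bubble is towards the eye end. Next is the knob.

```bash
python3 - <<'E'
from h import *
im=cv2.imread('pics/top0.png');a=cv2.resize(im[178:210,214:254],None,fx=14,fy=14,interpolation=cv2.INTER_CUBIC)
cv2.imwrite('pics/k_t.png',a)
im=cv2.imread('pics/side5.png');a=cv2.resize(im[128:163,268:308],None,fx=14,fy=14,interpolation=cv2.INTER_CUBIC)
cv2.imwrite('pics/k_s.png',a)
E
```

```text
(no output)
```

View pics/k_t.png

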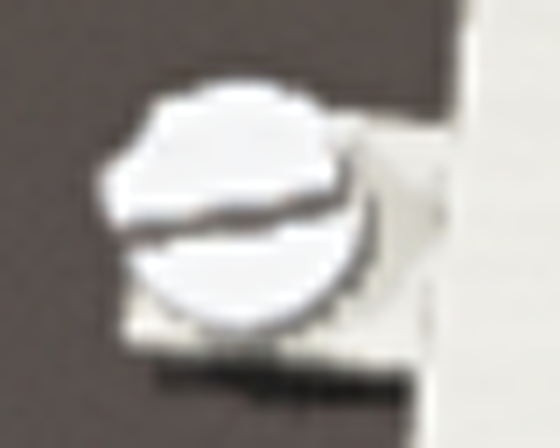

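View pics/k_s.png

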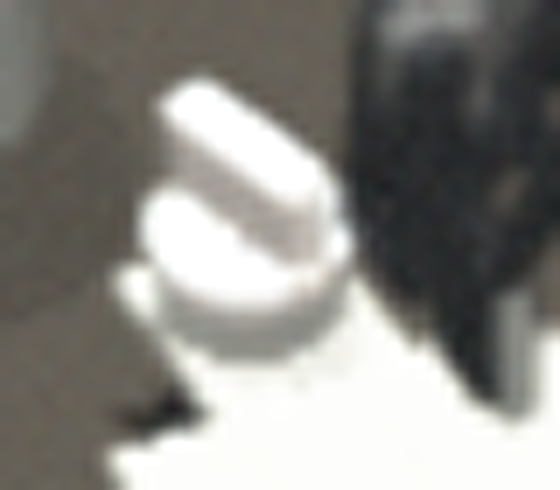

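```bash
python3 - <<'E'
from h import *
np.set_printoptions(precision=4,suppress=True)
t=lambda X,Y,z:onz('top',*cr(X,Y,14,214,178),z)
s=lambda X,Y,z:onz('side',*cr(X,Y,14,268,128),z)
def seg(A,B):
    d=A-B; print(A,B,'mid',(A+B)/2,'L %.4f ang %.1f'%(np.hypot(*d[:2]),np.degrees(np.arctan2(d[1],d[0]))))
seg(t(117,225,.1),t(345,188,.1)); seg(t(120,240,.08),t(345,202,.08))
seg(s(182,90,.1),s(308,195,.1)); seg(s(205,78,.1),s(335,182,.1)); seg(s(160,105,.1),s(283,207,.1))
print('disc T',t(243,200,.074),'S',s(245,240,.074))
E
```

```text
[0.5745 0.2659 0.1   ] [0.5827 0.2228 0.1   ] mid [0.5786 0.2443 0.1   ] L 0.0439 ang 100.8
[0.5757 0.2692 0.08  ] [0.5842 0.226  0.08  ] mid [0.58   0.2476 0.08  ] L 0.0440 ang 101.2
[0.5829 0.2717 0.1   ] [0.5885 0.225  0.1   ] mid [0.5857 0.2484 0.1   ] L 0.0470 ang 96.9
[0.5895 0.2725 0.1   ] [0.596  0.2255 0.1   ] mid [0.5928 0.249  0.1   ] L 0.0474 ang 97.9
[0.5759 0.2699 0.1   ] [0.5816 0.2246 0.1   ] mid [0.5788 0.2473 0.1   ] L 0.0457 ang 97.2
disc T [0.5855 0.2469 0.074 ] S [0.5827 0.2449 0.074 ]
```

```bash
python3 - <<'E'
from h import *
print('canister',onz('top',158,190,.166)); 
go(.584,.248,.2,9)
E
```

```text
canister [0.56624399 0.4153764  0.166     ]
t 9.75 pos [0.5694 0.0413 0.2121] a -3.56 tilt [-0.0002  0.    ] F [-1.3  0.2 -0.1] op 0.997 q6 -0.073
tx 0.0017 ty -0.2072 tz 0.0121 turn -12.56
```

{"api": "move_arm", "payload": {"increments": [{"tx":0,"ty":-0.02,"tz":0,"turn":-2},{"tx":0,"ty":-0.055,"tz":0,"turn":-5},{"tx":0.001,"ty":-0.095,"tz":0,"turn":-8},{"tx":0.001,"ty":-0.135,"tz":0.005,"turn":-10},{"tx":0.002,"ty":-0.17,"tz":0.01,"turn":-12.5},{"tx":0.002,"ty":-0.195,"tz":0.02,"turn":-12.5},{"tx":0.002,"ty":-0.207,"tz":0.04,"turn":-12.5},{"tx":0.002,"ty":-0.207,"tz":0.06,"turn":-12.5},{"tx":0.002,"ty":-0.207,"tz":0.06,"turn":-12.5},{"tx":0.002,"ty":-0.207,"tz":0.06,"turn":-12.5}]}}

```text
time_s: 10.58
eef_pos: [0.5822, 0.2473, 0.149]
eef_rot: [0.001, 0.997, 0.078, -0.003]
wrist_force: [0.3, 0.5, 0.2]
opening: 1.001
```

```bash
python3 - <<'E'
from h import *
go(.584,.248,.096,9)
snap('side','side6');snap('top','top6')
im=cv2.imread('pics/side6.png');cv2.imwrite('pics/c6s.png',cv2.resize(im[120:220,240:360],None,fx=6,fy=6,interpolation=cv2.INTER_CUBIC))
im=cv2.imread('pics/top6.png');cv2.imwrite('pics/c6t.png',cv2.resize(im[170:230,210:350],None,fx=5.5,fy=5.5,interpolation=cv2.INTER_CUBIC))
E
```

```text
t 10.58 pos [0.5822 0.2473 0.149 ] a 8.96 tilt [-0.0069 -0.0017] F [0.3 0.5 0.2] op 1.001 q6 0.058
tx 0.0023 ty -0.0005 tz 0.0530 turn -0.04
```

View pics/c6s.png

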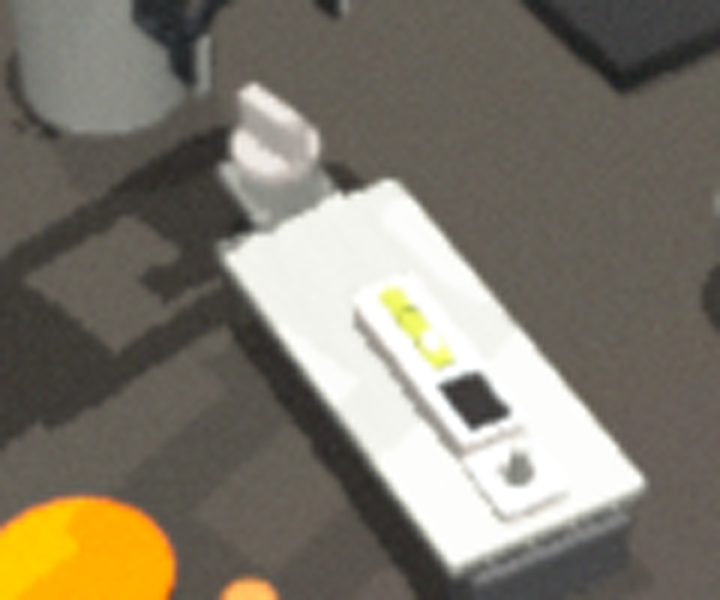

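View pics/c6t.png

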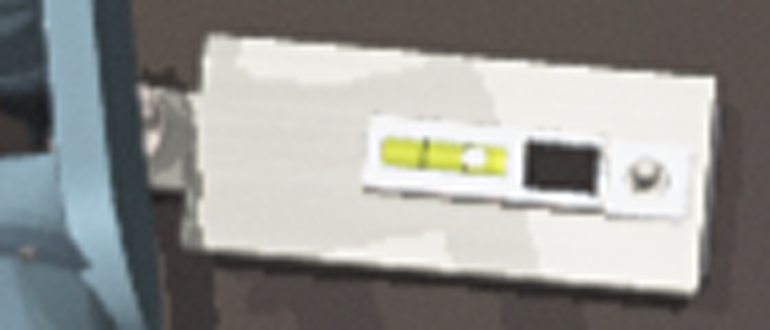

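{"api": "move_arm", "payload": {"increments": [{"tx":0,"ty":0,"tz":0.01,"turn":0},{"tx":0,"ty":0,"tz":0.025,"turn":0},{"tx":0,"ty":0,"tz":0.04,"turn":0},{"tx":0,"ty":0,"tz":0.05,"turn":0},{"tx":0,"ty":0,"tz":0.055,"turn":0},{"tx":0,"ty":0,"tz":0.055,"turn":0},{"tx":0,"ty":0,"tz":0.055,"turn":0},{"tx":0,"ty":0,"tz":0.055,"turn":0}]}}

```text
time_s: 11.35
eef_pos: [0.5853, 0.2478, 0.0985]
eef_rot: [-0.0, 0.997, 0.078, 0.001]
wrist_force: [0.6, -0.3, -0.1]
opening: 0.997
```

```bash
python3 - <<'E'
from h import *
go(.584,.248,.096,9)
snap('side','side7');snap('top','top7')
im=cv2.imread('pics/side7.png');cv2.imwrite('pics/c7s.png',cv2.resize(im[100:190,230:340],None,fx=6,fy=6,interpolation=cv2.INTER_CUBIC))
im=cv2.imread('pics/top7.png');cv2.imwrite('pics/c7t.png',cv2.resize(im[185:210,270:310],None,fx=16,fy=16,interpolation=cv2.INTER_CUBIC))
E
```

```text
t 11.35 pos [0.5853 0.2478 0.0985] a 8.94 tilt [0.0017 0.0004] F [ 0.6 -0.3 -0.1] op 0.997 q6 0.058
tx -0.0013 ty -0.0004 tz 0.0025 turn -0.06
```

View pics/c7s.png

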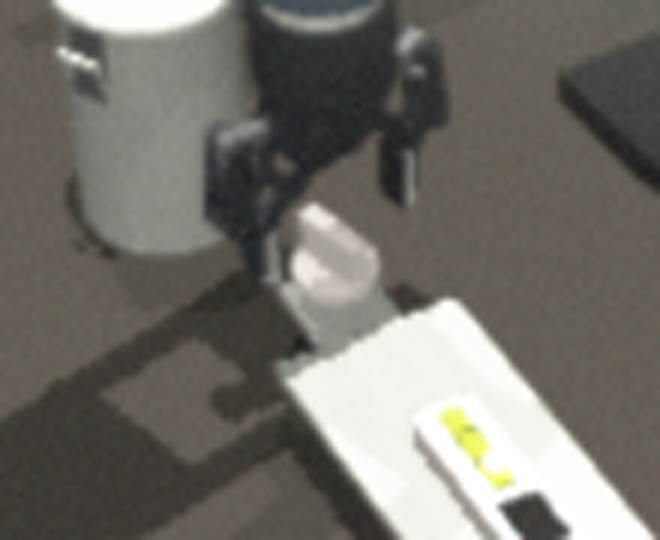

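View pics/c7t.png

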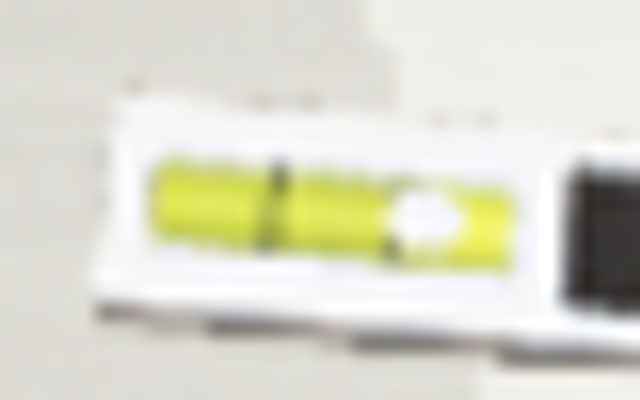

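The bubble is at crop (425,218) and the lines at 273 and 395, which puts it at about -15.7 mm. That needs about 1.74 rad (100°) clockwise. I'm closing on the bar.

{"api": "move_arm", "payload": {"increments": [{"tx":0,"ty":0,"tz":0,"turn":0},{"tx":0,"ty":0,"tz":0.001,"turn":0},{"tx":0,"ty":0,"tz":0.001,"turn":0},{"tx":0,"ty":0,"tz":0.001,"turn":0},{"tx":0,"ty":0,"tz":0.001,"turn":0},{"tx":0,"ty":0,"tz":0.001,"turn":0},{"tx":0,"ty":0,"tz":0.001,"turn":0},{"tx":0,"ty":0,"tz":0.001,"turn":0},{"tx":0,"ty":0,"tz":0.001,"turn":0},{"tx":0,"ty":0,"tz":0.001,"turn":0},{"tx":0,"ty":0,"tz":0.001,"turn":0},{"tx":0,"ty":0,"tz":0.001,"turn":0}], "gripper": 0.0}}

```text
time_s: 12.45
eef_pos: [0.5867, 0.2481, 0.0971]
eef_rot: [-0.0, 0.997, 0.078, 0.002]
wrist_force: [7.2, 2.0, -2.9]
opening: 0.122
```

```bash
python3 - <<'E'
from h import *
o,_,_=st(); print(o['torque'])
snap('side','side8');snap('top','top8')
im=cv2.imread('pics/side8.png');cv2.imwrite('pics/c8s.png',cv2.resize(im[100:190,230:340],None,fx=6,fy=6,interpolation=cv2.INTER_CUBIC))
im=cv2.imread('pics/top8.png');cv2.imwrite('pics/c8t.png',cv2.resize(im[185:210,270:310],None,fx=16,fy=16,interpolation=cv2.INTER_CUBIC))
E
```

```text
t 12.45 pos [0.5867 0.2481 0.0971] a 8.95 tilt [0.0048 0.0011] F [ 7.2  2.  -2.9] op 0.122 q6 0.058
[ 0.30090026 -0.91779814  0.23557708]
```

View pics/c8s.png

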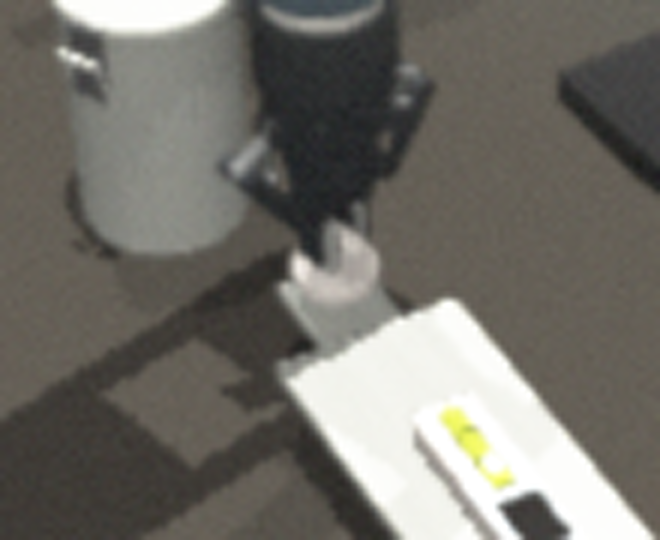

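View pics/c8t.png

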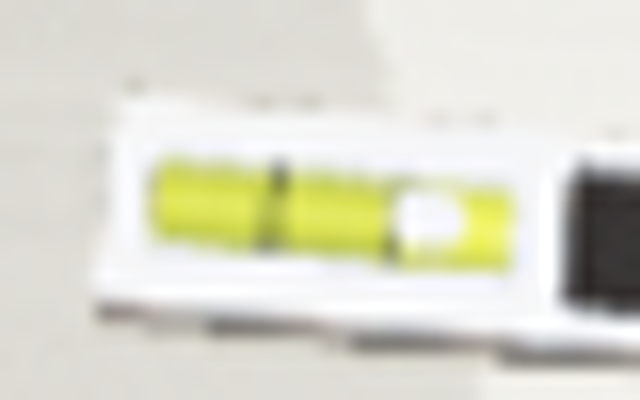

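The knob is gripped, with an opening of 10 mm. The bubble is now at -16.7 mm, so I need about 106°. The 7 N side force says the axis is about 2.5 mm further in x, so I'll ease that while turning.

{"api": "move_arm", "payload": {"increments": [{"tx":0.0015,"ty":0,"tz":0,"turn":0},{"tx":0.0025,"ty":0,"tz":0,"turn":3},{"tx":0.0025,"ty":0,"tz":0,"turn":8},{"tx":0.0025,"ty":0,"tz":0,"turn":13},{"tx":0.0025,"ty":0,"tz":0,"turn":18},{"tx":0.0025,"ty":0,"tz":0,"turn":23},{"tx":0.0025,"ty":0,"tz":0,"turn":28},{"tx":0.0025,"ty":0,"tz":0,"turn":33},{"tx":0.0025,"ty":0,"tz":0,"turn":38},{"tx":0.0025,"ty":0,"tz":0,"turn":43},{"tx":0.0025,"ty":0,"tz":0,"turn":48},{"tx":0.0025,"ty":0,"tz":0,"turn":50},{"tx":0.0025,"ty":0,"tz":0,"turn":50},{"tx":0.0025,"ty":0,"tz":0,"turn":50}]}}

```text
time_s: 13.72
eef_pos: [0.587, 0.2481, 0.097]
eef_rot: [-0.0, 0.937, -0.35, -0.0]
wrist_force: [-2.0, -0.1, 5.4]
opening: 0.125
```

```bash
python3 - <<'E'
from h import *
o,_,_=st(); print(o['torque'])
snap('side','side9')
im=cv2.imread('pics/side9.png');cv2.imwrite('pics/c9s.png',cv2.resize(im[100:190,230:340],None,fx=6,fy=6,interpolation=cv2.INTER_CUBIC))
E
```

```text
t 13.72 pos [0.587  0.2481 0.097 ] a -41.00 tilt [-0.0001  0.0001] F [-2.  -0.1  5.4] op 0.125 q6 0.929
[-0.0940254   0.41421186 -0.12554084]
```

View pics/c9s.png

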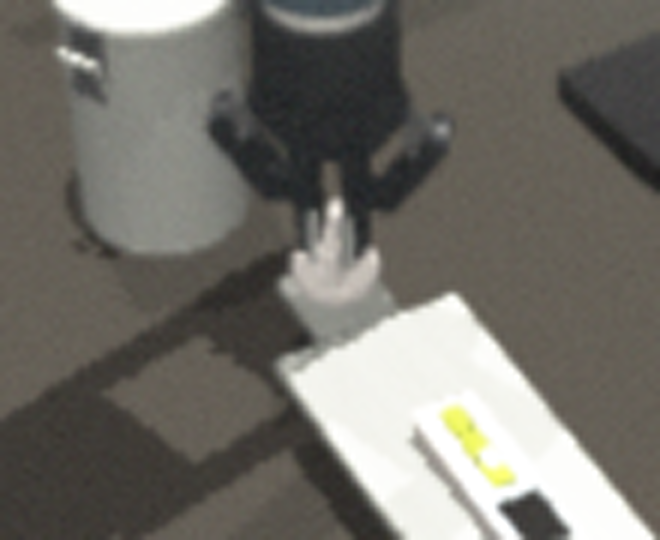

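The knob turns with the gripper and the forces are small. I'm turning it another 55°.

{"api": "move_arm", "payload": {"increments": [{"tx":0,"ty":0,"tz":0,"turn":3},{"tx":0,"ty":0,"tz":0,"turn":8},{"tx":0,"ty":0,"tz":0,"turn":13},{"tx":0,"ty":0,"tz":0,"turn":18},{"tx":0,"ty":0,"tz":0,"turn":23},{"tx":0,"ty":0,"tz":0,"turn":28},{"tx":0,"ty":0,"tz":0,"turn":33},{"tx":0,"ty":0,"tz":0,"turn":38},{"tx":0,"ty":0,"tz":0,"turn":43},{"tx":0,"ty":0,"tz":0,"turn":48},{"tx":0,"ty":0,"tz":0,"turn":53},{"tx":0,"ty":0,"tz":0,"turn":55},{"tx":0,"ty":0,"tz":0,"turn":55},{"tx":0,"ty":0,"tz":0,"turn":55},{"tx":0,"ty":0,"tz":0,"turn":55},{"tx":0,"ty":0,"tz":0,"turn":55},{"tx":0,"ty":0,"tz":0,"turn":55},{"tx":0,"ty":0,"tz":0,"turn":55},{"tx":0,"ty":0,"tz":0,"turn":55},{"tx":0,"ty":0,"tz":0,"turn":55}]}}

```text
time_s: 15.43
eef_pos: [0.5872, 0.248, 0.097]
eef_rot: [0.0, -0.669, 0.743, -0.0]
wrist_force: [-2.9, -0.8, 5.6]
opening: 0.124
```

{"api": "move_arm", "payload": {"increments": [{"tx":0,"ty":0,"tz":0,"turn":0},{"tx":0,"ty":0,"tz":0,"turn":0},{"tx":0,"ty":0,"tz":0,"turn":0},{"tx":0,"ty":0,"tz":0,"turn":0},{"tx":0,"ty":0,"tz":0,"turn":0},{"tx":0,"ty":0,"tz":0,"turn":0},{"tx":0,"ty":0,"tz":0,"turn":0},{"tx":0,"ty":0,"tz":0,"turn":0},{"tx":0,"ty":0,"tz":0,"turn":0},{"tx":0,"ty":0,"tz":0,"turn":0},{"tx":0,"ty":0,"tz":0,"turn":0},{"tx":0,"ty":0,"tz":0,"turn":0},{"tx":0,"ty":0,"tz":0,"turn":0},{"tx":0,"ty":0,"tz":0,"turn":0},{"tx":0,"ty":0,"tz":0,"turn":0},{"tx":0,"ty":0,"tz":0,"turn":0},{"tx":0,"ty":0,"tz":0,"turn":0},{"tx":0,"ty":0,"tz":0,"turn":0},{"tx":0,"ty":0,"tz":0,"turn":0},{"tx":0,"ty":0,"tz":0,"turn":0}]}}

```text
time_s: 17.1
eef_pos: [0.5872, 0.248, 0.097]
eef_rot: [0.0, -0.669, 0.743, -0.0]
wrist_force: [-2.8, -0.6, 5.6]
opening: 0.123
```

```bash
python3 - <<'E'
from h import *
o,_,_=st(); print(o['torque'])
snap('side','side10');snap('top','top10')
im=cv2.imread('pics/side10.png');cv2.imwrite('pics/c10s.png',cv2.resize(im[100:190,230:340],None,fx=6,fy=6,interpolation=cv2.INTER_CUBIC))
im=cv2.imread('pics/top10.png');cv2.imwrite('pics/c10t.png',cv2.resize(im[185:210,270:310],None,fx=16,fy=16,interpolation=cv2.INTER_CUBIC))
E
```

```text
t 17.10 pos [0.5872 0.248  0.097 ] a -96.00 tilt [ 0.0002 -0.0001] F [-2.8 -0.6  5.6] op 0.123 q6 1.889
[-0.09507588  0.30611637 -0.11803107]
```

View pics/c10t.png

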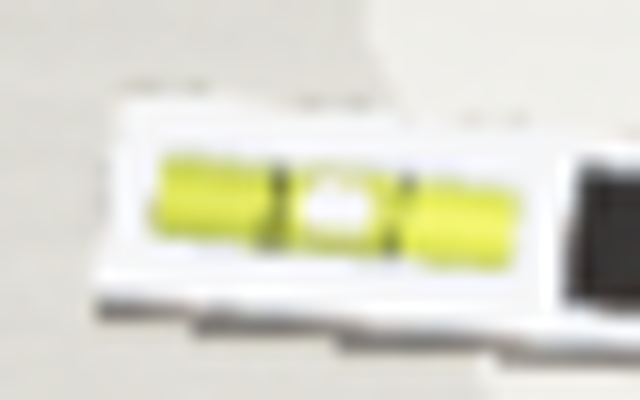

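View pics/c10s.png

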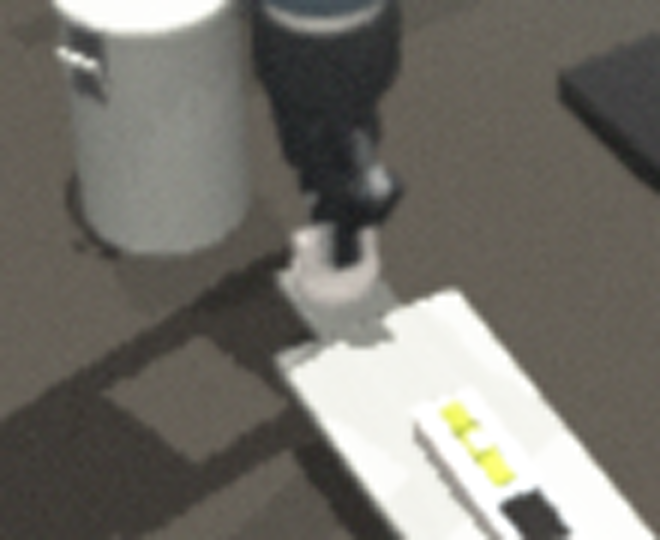

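The bubble is centred between the lines: 337 against a midpoint of about 336. I'm releasing the knob and rising.

{"api": "move_arm", "payload": {"increments": [{"tx":0,"ty":0,"tz":0,"turn":0},{"tx":0,"ty":0,"tz":0,"turn":0},{"tx":0,"ty":0,"tz":0,"turn":0},{"tx":0,"ty":0,"tz":0,"turn":0},{"tx":0,"ty":0,"tz":0,"turn":0},{"tx":0,"ty":0,"tz":0,"turn":0},{"tx":0,"ty":0,"tz":-0.01,"turn":0},{"tx":0,"ty":0,"tz":-0.03,"turn":0},{"tx":0,"ty":0,"tz":-0.06,"turn":0},{"tx":0,"ty":0,"tz":-0.085,"turn":0},{"tx":0,"ty":0,"tz":-0.1,"turn":0},{"tx":0,"ty":0,"tz":-0.1,"turn":0},{"tx":0,"ty":0,"tz":-0.1,"turn":0}], "gripper": 0.8}}

```text
time_s: 18.28
eef_pos: [0.5878, 0.2483, 0.1982]
eef_rot: [0.001, -0.669, 0.743, -0.001]
wrist_force: [0.1, -0.3, 0.0]
opening: 0.803
```

```bash
python3 - <<'E'
from h import *
st()
snap('side','side11');snap('top','top11')
im=cv2.imread('pics/side11.png');cv2.imwrite('pics/c11s.png',cv2.resize(im[100:200,240:360],None,fx=6,fy=6,interpolation=cv2.INTER_CUBIC))
im=cv2.imread('pics/top11.png');cv2.imwrite('pics/c11t.png',cv2.resize(im[185:215,270:350],None,fx=10,fy=10,interpolation=cv2.INTER_CUBIC))
E
```

```text
t 18.28 pos [0.5878 0.2483 0.1982] a -96.05 tilt [0.0029 0.0006] F [ 0.1 -0.3  0. ] op 0.803 q6 1.890
```

View pics/c11t.png

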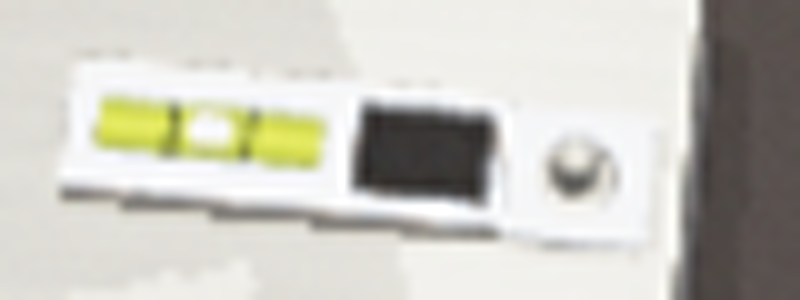

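View pics/c11s.png

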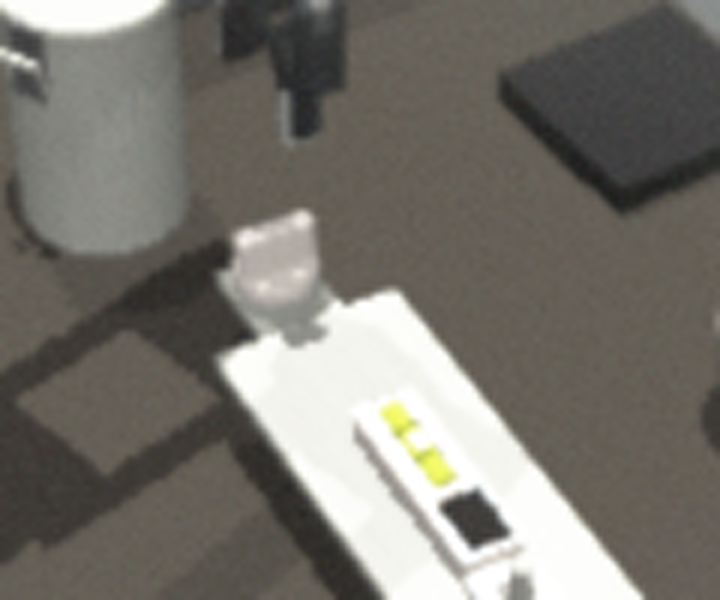

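The bubble is at crop 210 with the line midpoint at 211, so it is centred and stayed so after release. Next I'm locating the pad for the press.

```bash
python3 - <<'E'
from h import *
np.set_printoptions(precision=4,suppress=True)
t=lambda X,Y,z:onz('top',*cr(X,Y,10,270,185),z)
s=lambda X,Y,z:onz('side',*cr(X,Y,6,240,100),z)
p=(t(425,150,.085)); v=t(211,131,.087); print('pad',p,'vial',v,np.degrees(np.arctan2(*(v-p)[[1,0]])))
q=s(477,518,.085); w=s(419,444,.087);print('padS',q,'vialS',w,np.degrees(np.arctan2(*(w-q)[[1,0]])))
m=(p+q)/2; print(m)
go(m[0],m[1],.16,-95)
E
```

```text
pad [0.5666 0.0245 0.085 ] vial [0.5702 0.0824 0.087 ] 86.49753998431825
padS [0.5684 0.0247 0.085 ] vialS [0.571  0.0814 0.087 ] 87.37130222247391
[0.5675 0.0246 0.085 ]
t 18.38 pos [0.5863 0.2479 0.1955] a -96.05 tilt [-0.0017 -0.0004] F [ 0.2 -0.6 -1.1] op 0.800 q6 1.890
tx 0.2240 ty -0.0049 tz 0.0356 turn -1.05
```

{"api": "move_arm", "payload": {"increments": [{"tx":0.015,"ty":0,"tz":0,"turn":0},{"tx":0.045,"ty":-0.001,"tz":0,"turn":-1},{"tx":0.08,"ty":-0.002,"tz":0,"turn":-2},{"tx":0.115,"ty":-0.003,"tz":0.005,"turn":-3},{"tx":0.15,"ty":-0.004,"tz":0.01,"turn":-3},{"tx":0.185,"ty":-0.005,"tz":0.02,"turn":-3},{"tx":0.21,"ty":-0.005,"tz":0.03,"turn":-3},{"tx":0.224,"ty":-0.005,"tz":0.05,"turn":-3},{"tx":0.224,"ty":-0.005,"tz":0.07,"turn":-3},{"tx":0.224,"ty":-0.005,"tz":0.075,"turn":-3},{"tx":0.224,"ty":-0.005,"tz":0.075,"turn":-3},{"tx":0.224,"ty":-0.005,"tz":0.075,"turn":-3},{"tx":0.224,"ty":-0.005,"tz":0.075,"turn":-3}], "gripper": 0.0}}

```text
time_s: 19.47
eef_pos: [0.569, 0.0251, 0.1224]
eef_rot: [0.0, -0.688, 0.725, -0.0]
wrist_force: [0.1, 0.3, -0.8]
opening: -0.002
```

```bash
python3 - <<'E'
from h import *
go(.5675,.0246,.106,-93)
snap('side','side12');snap('top','top12')
im=cv2.imread('pics/side12.png');cv2.imwrite('pics/c12s.png',cv2.resize(im[130:220,270:370],None,fx=6,fy=6,interpolation=cv2.INTER_CUBIC))
im=cv2.imread('pics/top12.png');cv2.imwrite('pics/c12t.png',cv2.resize(im[170:230,250:350],None,fx=7,fy=7,interpolation=cv2.INTER_CUBIC))
E
```

```text
t 19.47 pos [0.569  0.0251 0.1224] a -93.01 tilt [ 0.0012 -0.0002] F [ 0.1  0.3 -0.8] op -0.002 q6 1.459
tx 0.0006 ty 0.0015 tz 0.0164 turn -0.01
```

View pics/c12s.png

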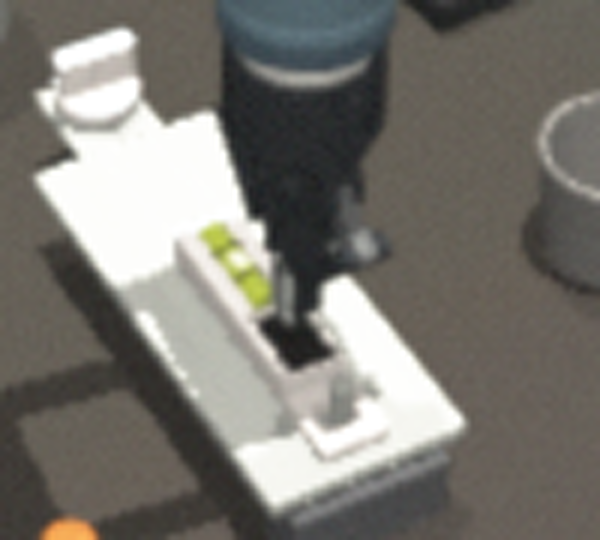

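View pics/c12t.png

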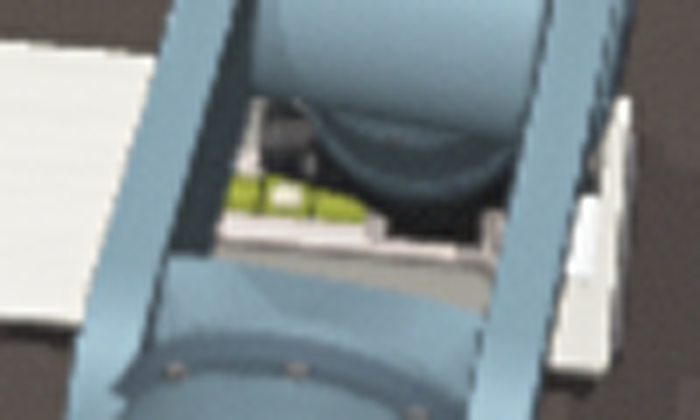

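The closed fingertips are over the pad, and the bubble is visible and centred in both views. I'm descending gently.

{"api": "move_arm", "payload": {"increments": [{"tx":0,"ty":0.001,"tz":0.004,"turn":0},{"tx":0,"ty":0.001,"tz":0.008,"turn":0},{"tx":0,"ty":0.001,"tz":0.012,"turn":0},{"tx":0,"ty":0.001,"tz":0.014,"turn":0},{"tx":0,"ty":0.001,"tz":0.015,"turn":0},{"tx":0,"ty":0.001,"tz":0.015,"turn":0},{"tx":0,"ty":0.001,"tz":0.015,"turn":0}]}}

```text
time_s: 20.15
eef_pos: [0.5674, 0.0249, 0.1064]
eef_rot: [-0.0, -0.688, 0.726, 0.0]
wrist_force: [0.8, -0.1, -0.3]
opening: 0.0
```

{"api": "move_arm", "payload": {"increments": [{"tx":0,"ty":0,"tz":0.001,"turn":0},{"tx":0,"ty":0,"tz":0.001,"turn":0},{"tx":0,"ty":0,"tz":0.001,"turn":0}]}}

```text
time_s: 20.4
eef_pos: [0.5674, 0.0248, 0.1055]
eef_rot: [0.0, -0.688, 0.726, -0.0]
wrist_force: [0.7, -0.8, 0.2]
opening: 0.001
```

{"api": "move_arm", "payload": {"increments": [{"tx":0,"ty":0,"tz":0.001,"turn":0},{"tx":0,"ty":0,"tz":0.001,"turn":0},{"tx":0,"ty":0,"tz":0.001,"turn":0}]}}

```text
time_s: 20.65
eef_pos: [0.5673, 0.0249, 0.1044]
eef_rot: [-0.0, -0.688, 0.726, 0.0]
wrist_force: [0.3, 0.1, 0.5]
opening: -0.0
```

{"api": "move_arm", "payload": {"increments": [{"tx":0,"ty":0,"tz":0.0005,"turn":0},{"tx":0,"ty":0,"tz":0.0005,"turn":0},{"tx":0,"ty":0,"tz":0.0005,"turn":0}]}}

```text
time_s: 20.9
eef_pos: [0.5674, 0.0249, 0.1039]
eef_rot: [-0.0, -0.688, 0.726, 0.0]
wrist_force: [0.3, -0.1, 0.9]
opening: -0.001
```

{"api": "move_arm", "payload": {"increments": [{"tx":0,"ty":0,"tz":0.0005,"turn":0},{"tx":0,"ty":0,"tz":0.0005,"turn":0},{"tx":0,"ty":0,"tz":0.0005,"turn":0}]}}

```text
time_s: 21.15
eef_pos: [0.5675, 0.0249, 0.1038]
eef_rot: [0.0, -0.688, 0.726, -0.0]
wrist_force: [-0.6, 0.1, 4.1]
opening: 0.0
```

{"api": "move_arm", "payload": {"increments": [{"tx":0,"ty":0,"tz":0.0005,"turn":0},{"tx":0,"ty":0,"tz":0.0005,"turn":0},{"tx":0,"ty":0,"tz":0.0005,"turn":0}]}}

```text
time_s: 21.4
eef_pos: [0.5675, 0.0249, 0.1038]
eef_rot: [-0.0, -0.688, 0.726, -0.0]
wrist_force: [-3.8, -0.1, 8.0]
opening: -0.004
```

{"api": "move_arm", "payload": {"increments": [{"tx":0,"ty":0,"tz":0.0003,"turn":0},{"tx":0,"ty":0,"tz":0.0003,"turn":0},{"tx":0,"ty":0,"tz":0.0003,"turn":0},{"tx":0,"ty":0,"tz":0.0003,"turn":0},{"tx":0,"ty":0,"tz":0.0003,"turn":0},{"tx":0,"ty":0,"tz":0.0003,"turn":0}]}}

```text
time_s: 21.9
eef_pos: [0.5675, 0.0249, 0.1038]
eef_rot: [-0.0, -0.688, 0.726, -0.0]
wrist_force: [-4.7, 0.7, 10.4]
opening: 0.003
```

{"api": "move_arm", "payload": {"increments": [{"tx":0,"ty":0,"tz":0,"turn":0},{"tx":0,"ty":0,"tz":0,"turn":0},{"tx":0,"ty":0,"tz":0,"turn":0},{"tx":0,"ty":0,"tz":0,"turn":0},{"tx":0,"ty":0,"tz":0,"turn":0},{"tx":0,"ty":0,"tz":0,"turn":0},{"tx":0,"ty":0,"tz":0,"turn":0},{"tx":0,"ty":0,"tz":0,"turn":0},{"tx":0,"ty":0,"tz":0,"turn":0},{"tx":0,"ty":0,"tz":0,"turn":0},{"tx":0,"ty":0,"tz":0,"turn":0},{"tx":0,"ty":0,"tz":0,"turn":0}]}}

```text
time_s: 22.9
eef_pos: [0.5675, 0.0249, 0.1037]
eef_rot: [0.0, -0.688, 0.726, -0.0]
wrist_force: [-3.8, 1.6, 10.4]
opening: -0.005
```

```bash
python3 - <<'E'
from h import *
st()
snap('side','side13');snap('top','top13')
st();snap('side','side13b');st()
im=cv2.imread('pics/side13.png');cv2.imwrite('pics/c13s.png',cv2.resize(im[160:210,280:350],None,fx=10,fy=10,interpolation=cv2.INTER_CUBIC))
im=cv2.imread('pics/top13.png');cv2.imwrite('pics/c13t.png',cv2.resize(im[185:215,265:310],None,fx=14,fy=14,interpolation=cv2.INTER_CUBIC))
E
```

```text
t 22.90 pos [0.5675 0.0249 0.1037] a -93.05 tilt [ 0.0002 -0.0002] F [-3.8  1.6 10.4] op -0.005 q6 1.459
t 23.00 pos [0.5675 0.0249 0.1038] a -93.04 tilt [ 0.0001 -0.0002] F [-4.8  0.4 10.5] op 0.002 q6 1.459
t 23.05 pos [0.5675 0.0249 0.1038] a -93.05 tilt [ 0.0002 -0.0002] F [-4.5 -0.2  9.5] op -0.001 q6 1.459
```

View pics/c13s.png

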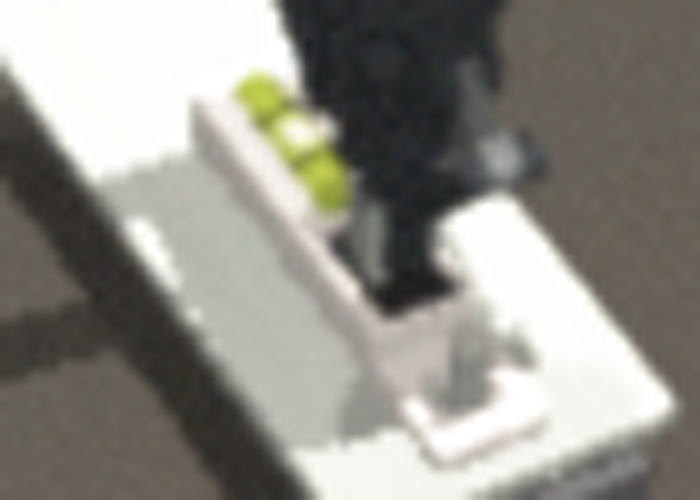

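View pics/c13t.png

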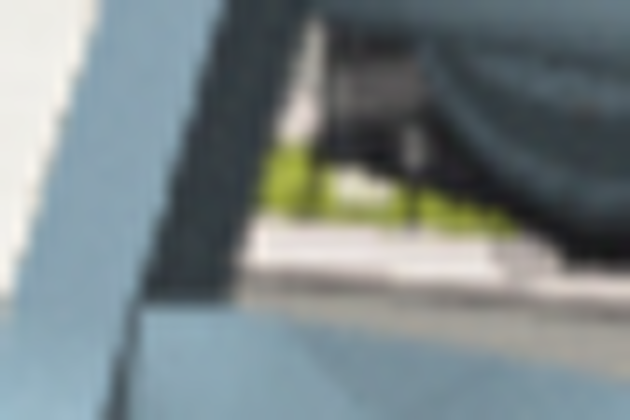

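View pics/side13.png

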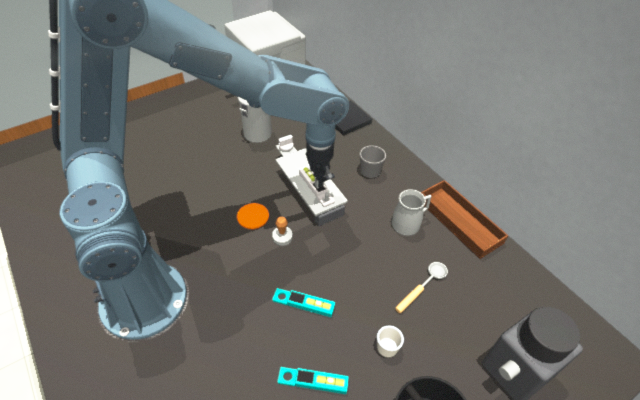

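The force is 10 N and the bubble is centred: lines at 316 and 412, bubble at about 365. There is about 4.5 N of sideways load in x, which I'll relieve.

{"api": "move_arm", "payload": {"increments": [{"tx":0,"ty":0.0005,"tz":0,"turn":0},{"tx":0,"ty":0.001,"tz":0,"turn":0},{"tx":0,"ty":0.001,"tz":0,"turn":0},{"tx":0,"ty":0.001,"tz":0,"turn":0},{"tx":0,"ty":0.001,"tz":0,"turn":0},{"tx":0,"ty":0.001,"tz":0,"turn":0}]}}

```text
time_s: 23.55
eef_pos: [0.5674, 0.0248, 0.1038]
eef_rot: [0.001, -0.688, 0.726, -0.001]
wrist_force: [-0.3, 0.3, 6.6]
opening: -0.001
```

{"api": "move_arm", "payload": {"increments": [{"tx":0,"ty":0.0001,"tz":0.0004,"turn":0},{"tx":0,"ty":0.0001,"tz":0.0004,"turn":0},{"tx":0,"ty":0.0001,"tz":0.0004,"turn":0},{"tx":0,"ty":0.0001,"tz":0.0004,"turn":0},{"tx":0,"ty":0.0001,"tz":0.0004,"turn":0},{"tx":0,"ty":0.0001,"tz":0.0004,"turn":0}]}}

```text
time_s: 24.05
eef_pos: [0.5674, 0.0249, 0.1038]
eef_rot: [0.001, -0.688, 0.726, -0.001]
wrist_force: [-1.2, -0.2, 9.3]
opening: -0.001
```

Now I'll hold for about 3 s so the bubble settles under the push, then check.

{"api": "move_arm", "payload": {"increments": [{"tx":0,"ty":0,"tz":0.0001,"turn":0},{"tx":0,"ty":0,"tz":0.0001,"turn":0},{"tx":0,"ty":0,"tz":0.0001,"turn":0},{"tx":0,"ty":0,"tz":0.0001,"turn":0},{"tx":0,"ty":0,"tz":0.0001,"turn":0},{"tx":0,"ty":0,"tz":0.0001,"turn":0},{"tx":0,"ty":0,"tz":0.0001,"turn":0},{"tx":0,"ty":0,"tz":0.0001,"turn":0},{"tx":0,"ty":0,"tz":0.0001,"turn":0},{"tx":0,"ty":0,"tz":0.0001,"turn":0},{"tx":0,"ty":0,"tz":0.0001,"turn":0},{"tx":0,"ty":0,"tz":0.0001,"turn":0},{"tx":0,"ty":0,"tz":0.0001,"turn":0},{"tx":0,"ty":0,"tz":0.0001,"turn":0},{"tx":0,"ty":0,"tz":0.0001,"turn":0},{"tx":0,"ty":0,"tz":0.0001,"turn":0},{"tx":0,"ty":0,"tz":0.0001,"turn":0},{"tx":0,"ty":0,"tz":0.0001,"turn":0},{"tx":0,"ty":0,"tz":0.0001,"turn":0},{"tx":0,"ty":0,"tz":0.0001,"turn":0}]}}

```text
time_s: 25.72
eef_pos: [0.5674, 0.0249, 0.1037]
eef_rot: [0.001, -0.688, 0.726, -0.001]
wrist_force: [-2.2, 0.5, 10.9]
opening: 0.001
```

{"api": "move_arm", "payload": {"increments": [{"tx":0,"ty":0,"tz":0,"turn":0},{"tx":0,"ty":0,"tz":0,"turn":0},{"tx":0,"ty":0,"tz":0,"turn":0},{"tx":0,"ty":0,"tz":0,"turn":0},{"tx":0,"ty":0,"tz":0,"turn":0},{"tx":0,"ty":0,"tz":0,"turn":0},{"tx":0,"ty":0,"tz":0,"turn":0},{"tx":0,"ty":0,"tz":0,"turn":0},{"tx":0,"ty":0,"tz":0,"turn":0},{"tx":0,"ty":0,"tz":0,"turn":0},{"tx":0,"ty":0,"tz":0,"turn":0},{"tx":0,"ty":0,"tz":0,"turn":0}]}}

```text
time_s: 26.72
eef_pos: [0.5674, 0.0249, 0.1038]
eef_rot: [0.001, -0.688, 0.726, -0.001]
wrist_force: [-2.3, -0.2, 9.9]
opening: 0.0
```

```bash
python3 - <<'E'
from h import *
for i in range(4):
    st();snap('top' if i%2 else 'side','f%d'%i)
im=cv2.imread('pics/f3.png');a=cv2.resize(im[185:215,265:310],None,fx=14,fy=14,interpolation=cv2.INTER_CUBIC);cv2.imwrite('pics/c14t.png',a)
im=cv2.imread('pics/f2.png');cv2.imwrite('pics/c14s.png',cv2.resize(im[160:210,280:350],None,fx=10,fy=10,interpolation=cv2.INTER_CUBIC))
# bystander check: diff side start vs now, edges
A=cv2.imread('pics/side0.png');B=im;d=cv2.absdiff(A,B).max(2);cv2.imwrite('pics/diff.png',d)
E
```

```text
t 26.72 pos [0.5674 0.0249 0.1038] a -93.05 tilt [ 0.0026 -0.0003] F [-2.3 -0.2  9.9] op 0.000 q6 1.459
t 26.77 pos [0.5674 0.0249 0.1038] a -93.05 tilt [ 0.0026 -0.0003] F [-2.6  0.1  9.7] op 0.002 q6 1.459
t 26.82 pos [0.5674 0.0249 0.1038] a -93.05 tilt [ 0.0026 -0.0003] F [-2.4  0.8 10.7] op -0.001 q6 1.459
t 26.87 pos [0.5674 0.0249 0.1038] a -93.05 tilt [ 0.0026 -0.0003] F [-1.3  0.5  9.5] op -0.001 q6 1.459
```

View pics/c14t.png

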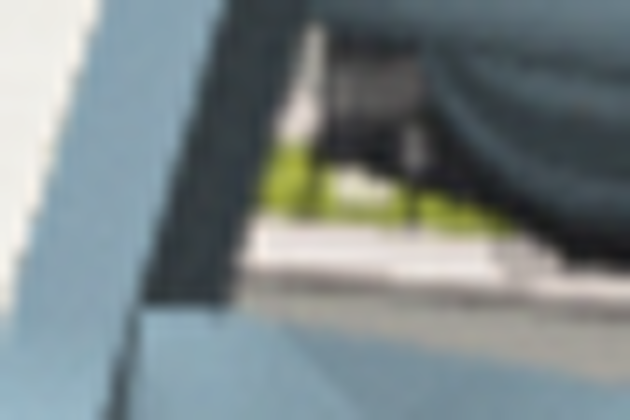

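View pics/c14s.png

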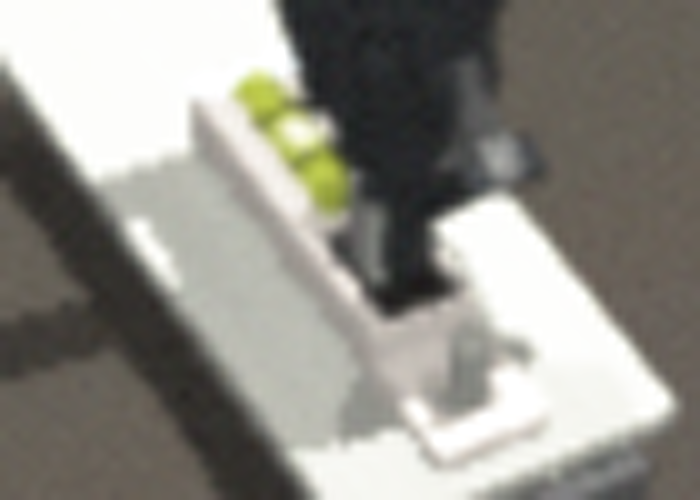

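View pics/diff.png

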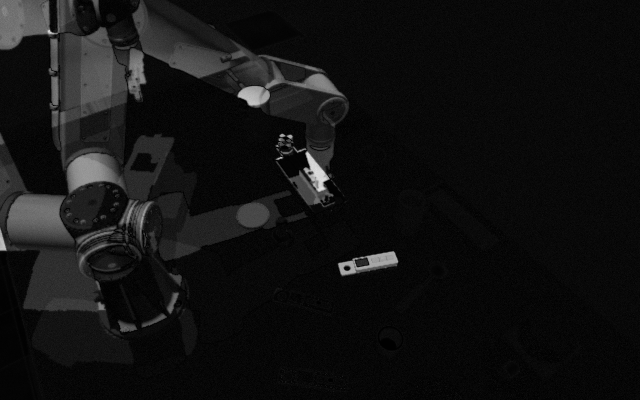

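The push is steady at about 10 N (9.5–10.7 N). The bubble is centred between the lines at 316 and 412, at about 363. The difference image shows only the arm, its shadows, the level, the plate and the knob changed. Handing in.

```bash
python3 - <<'E'
from h import *
print(workorder.hand_in()); st()
E
```

```text
the job is handed in; nothing more can be done
None
the job is handed in; nothing more can be done
```

The job is handed in, about 27 s into the 72 s allowed. The aluminium level hangs flat on the platform with its eye over the peg and its vial end towards the knob. The arm released it, then turned the foot knob 105° clockwise. It is now pressing on the thumb pad with shut fingertips.

**Last checks before handing in:**
- **Bubble:** it was within about 1 mm of the middle with the level unobstructed. It still looked centred after 3 s under the push, though the arm partly hid the vial then.
- **Push:** the downward force read 9.5–10.7 N over several readings, with about 2 N left sideways.
- **Everything else:** a before-and-after comparison of the side pictures showed no other object moved. The canister is half hidden behind the arm in the last picture; it still stood in the earlier ones.

**What went wrong on the way:** one move call was refused for missing keys and had no effect. The knob's axis turned out to be about 2.5 mm from where I first measured it, which I corrected after gripping.

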